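# Load a vial rack up the reading-station ramp to its stop

## Robot

A 6-joint arm with a two-finger parallel gripper is mounted at the origin on the work surface. World frame = base frame: x ahead of the robot, y to its left, z up, the work surface at z = 0. Lengths are in mm, angles in rad, forces in N, time in s.
With the tool pointing down it reaches from about 275 to 750 mm from the base axis. Payload 10.2 kg.
Tool frame: the origin (TCP) lies at the very end of the fingers, on their centre line; the grasp point (between the pads) lies 19 mm behind it; z points along the fingers, x is the direction in which the jaws open and shut, and the axes are right-handed (so a half turn about z gives the same grasp; the last joint's range is limited). The gripper opens to 85 mm and grips with 20 to 120 N. Pads are 22 mm wide; open, the fingers measure 114 mm over their backs; the gripper's body (76 mm by 85 mm) begins 54 mm behind the grasp point. The pads swing forward as they close: fully open they stand 13 mm farther back than shut.
Start: joints at [1.028, 0.313, 1.498, -0, 1.331, -0.223], TCP at [165.061, 498.384, 231.294] pointing down, gripper open.
Joint ranges: [-2.94, 2.94], [-0.97, 2.17], [0.19, 2.56], [-1.23, 4.37], [0.02, 3.11], [-2.88, 2.88]. Speed limits (rad/s): [2.39, 2.39, 3.01, 3.14, 3.14, 3.14].

## Interface

Orientations are given as a unit quaternion [w, x, y, z].
In Python, from rig import telemetry, capture, camera_model, finish_job gives the robot as it stands.
- The arm moves only by the shell command python3 -m inch 'ROWS' [FORCE]. ROWS is JSON, a list of rows, each a list of 5 numbers: the shift along the tool's x, y, z in m, then the turn about the tool's z in rad, then the finger opening in m, from 0 to 0.0854. A call has exactly 5 rows; each row shifts and turns the pose as measured when the row begins, along the tool's axes as they then stand; what a row does not reach is not made up. A row lasts 1/12 s, in which the tool goes at most 41.7 mm and 7.16 degrees, less where a joint would pass 70% of its speed; a pose out of reach is approached as far as the arm can. A call with a gripper value outside its range is refused whole. The fingers move at their own pace and stop on an object; FORCE is the grip in N (left out, the last holds). Time passes only in rows, so rows that do not move let the fingers close, or fill a call up. It gives the time, the measured TCP pose, the force and the opening at its end, in the units of the state.
- telemetry.sense(): the state, without advancing time (a new reading comes with each control period).
- capture(name): name is "scene" or "top"; returns the picture (384x512x3 uint8, blue, green, red); there is no depth.
- camera_model(name): a dict with "mtx" (3x3 intrinsics, pixels), "camera_from_world" (4x4, takes a point from world to camera coordinates). Camera axes: x right, y down, z forward; pixel columns grow to the right and rows downward; lengths in mm; the calibration is good to about 2 mm. A picture is of the moment at which its call begins. camera_model takes no time and is no camera call.
- finish_job(): hands the job in, once; it reports no verdict.
The state is a dict: "time_s": time; "joints": joint angles; "dq": joint speeds; "tau": joint torques, N m; "eef_pos": TCP position; "ee_rot": TCP orientation; "force": force on the tool from outside, world axes, zero at the start; "wrist_torque": the same for the moment, N m; "grip_width": opening from 0.0 (shut) to 1.0 (fully open).
Only numpy, scipy, OpenCV 4.12 (cv2) and the standard library are available. Lean on these libraries where they do the work, as an engineer would, in place of code of your own. Each camera call takes 0.05 s, during which the arm holds its last target. There are 200 camera calls.

## Task

Load the vial rack into the reading station: carry it upright and set it on the foot of the loading ramp with its tall end plate downhill, then push it up between the guides and under the clear cover until it rests fully home, flat on the deck, against the adjustable stop. Press gently: the stop is only lightly clamped and must keep its setting. Leave the rack there and the other things on the bench where they are.

Things in the scene. Friction and masses are not known exactly. Their poses are not given: they have to be found in the camera images.
- rack: Vial rack: white plastic block 110 long (x), 36 wide, 40 high; ten grey vial caps rise to 53; at its tail (-x end) an end plate, full width, 5 thick, 56 high, whose outer face is the one to push. Origin: centre of the underside; +x to the flat nose, 55 ahead (end plate's face 55 behind). 0.15 to 0.31 kg, loose. Starts upright on the bench, nose roughly uphill; grip it across its 36 width.
- ramp: Loading ramp fixed to the bench: plain aluminium deck 110 wide, 340 long, climbing along +x at 8 degrees. Origin on the bench, mid foot edge; x level, uphill; y left; z up. Deck face at z = 8 + 0.1405 x. A white code reader box stands beside it, x 193 to 278, y -68 to -123, 116 high. The rack slides up with 1 to 3 N, up to 6 if it rubs on a guide, and stays where left (friction exceeds the slope).
- lane_in (a point): Point on the deck, mid-lane, 130 along the deck from the foot edge, where the straight guides begin: two steel strips 12 high, 5 thick, 39 apart, from here to 295 along the deck. Before it, from 86 to 130, the strips splay as a lead-in 61 apart at its start. From 0 to 86 the deck is open.
- cover_in (a point): Point on the deck, mid-lane, 205 along the deck, under the downhill edge of the clear cover, which spans the lane from here to 275: roof 78 above the deck, clear cheeks 69 apart, both ends open. The seated rack's tail stays well outside it.
- stop_low (a point): Point on the deck, mid-lane, 230 along the deck: lowest setting of the stop's downhill face. The stop is a steel plate 34 wide, reaching 27 above the deck, on a bar with a black clamp screw. It is set 0 to 32 uphill of this point; how far is not reported: see it through the cover or feel for it. Its clamp slips beyond about 15 N; 5 to 10 N seats the rack.
- bottle: Bystander: capped green glass bottle, 68 diameter, 120 high, 0.35 kg; origin under its centre.
- slidebox: Bystander: black closed slide box 87 x 112, 31 high; origin under its centre.
- dish: Bystander: covered culture dish, 90 diameter, 15 high; origin under its centre.
- slipbox: Bystander: small box of cover slips 58 x 40, 24 high; origin under its centre.
Not all that is in view belongs to the job. Of the things that look like the rack, the middle-sized one is meant.

How it is judged (in metres and radians):
On the way:
1. the rack stands on the lower part of the ramp, end plate downhill, its nose not yet under the cover (contact force between rack and ramp above 0.3 N and x of rack in the frame of ramp between 0.02 and 0.15 m and x of stop_c0 in the frame of rack above 0.085 m and angle between rack's own z axis and vertical below 0.3 rad), for 0.1 s.
At the end, for the whole second after the job is handed in: The rack lies at rest flat on the deck between the guides (within 0.05 rad of the slope), end plate downhill, its nose within 2 mm of the stop's face; the stop is within 2.5 mm of its setting, the bystanders within 15 mm of where they stood (x of stop_c0 in the frame of rack between 0.055 and 0.061 m and y of stop_c0 in the frame of rack between -0.006 and 0.006 m and z of stop_c0 in the frame of rack between 0.01 and 0.018 m and angle between rack's own z axis and vertical between 0.09 and 0.19 rad and linear speed of rack below 0.01 m/s and distance of stop_c0 from where it was at the start of the episode below 0.0025 m and distance of each of bottle, slidebox, dish, slipbox from where it was at the start of the episode below 0.015 m); the robot touches nothing.
It fails at once if the stop is pushed more than 2.5 mm from its setting (distance of stop_c0 from where it was at the start of the episode above 0.0025 m).
It fails at once if the rack is pressed on the stop with more than 20 N (contact force between rack and stop_c0 above 20 N).
It fails at once if the rack is tipped by more than 35 degrees (angle between rack's own z axis and vertical above 0.61 rad).
It fails at once if the bottle, slide box, dish or cover-slip box is shifted by more than 15 mm (distance of any of bottle, slidebox, dish, slipbox from where it was at the start of the episode above 0.015 m).
It also fails if it takes over 54 s, if anything falls off the work surface, if the arm or the gripper's body presses on something with over 40 N, if the wrist force passes 120 N, or if a joint passes its speed limit or range.

## Working session

There is one attempt and no reset: what is moved stays moved. The work goes in short steps, Python scripts to look and compute and a shell command to move; the robot and the scene stay as the last step left them, time stands still between calls to the robot, and variables do not carry over. Pictures are saved under pics/ and viewed, about 8 in all and at most 12, crops included, and the job is handed in when it is done.

```bash
mkdir -p pics; ls
python3 - <<'E'
from rig import telemetry,capture,camera_model
import cv2,numpy as np
for n in("scene","top"):
    im=capture(n); cv2.imwrite(f"pics/{n}0.png",im)
    m=camera_model(n); print(n,np.round(m["mtx"],1).tolist(),np.round(m["camera_from_world"],4).tolist())
s=telemetry.sense(); print(s)
a=cv2.imread("pics/scene0.png");b=cv2.imread("pics/top0.png")
cv2.imwrite("pics/scene0b.png",cv2.resize(a,(800,600),interpolation=cv2.INTER_CUBIC))
cv2.imwrite("pics/top0b.png",cv2.resize(b,(800,600),interpolation=cv2.INTER_CUBIC))
E
```

```text
pics
scene [[452.1, 0.0, 252.0], [0.0, 452.1, 187.9], [0.0, 0.0, 1.0]] [[0.7293, 0.6839, 0.0185, -558.1896], [0.4432, -0.4517, -0.7743, -126.0671], [-0.5212, 0.5729, -0.6326, 1328.2238], [0.0, 0.0, 0.0, 1.0]]
top [[347.0, 0.0, 258.5], [0.0, 347.0, 190.0], [0.0, 0.0, 1.0]] [[-0.0212, -0.9997, 0.0081, 204.7198], [-0.9928, 0.0201, -0.1182, 580.1076], [0.118, -0.0105, -0.993, 707.0534], [0.0, 0.0, 0.0, 1.0]]
{'time_s': 0.1, 'joints': array([ 1.02760683e+00,  3.13399215e-01,  1.49831485e+00,  2.15379907e-05,
        1.33098771e+00, -2.23392773e-01]), 'dq': array([ 2.50161202e-03, -1.43554809e-03, -1.36670069e-03,  2.18881930e-04,
       -9.52404193e-04, -9.13925421e-05]), 'tau': array([ 1.75383619e-03, -4.12902224e+01, -2.60142088e+01, -1.84004630e-04,
        3.00598665e-03, -1.96165371e-05]), 'eef_pos': array([164.93866925, 498.19870185, 230.8070688 ]), 'ee_rot': array([ 2.07406121e-04,  8.10671961e-01,  5.85500353e-01, -5.14420033e-04]), 'force': array([ 0.22359831, -0.1656784 ,  0.45351473]), 'wrist_torque': array([ 0.01561238, -0.03287835,  0.01682154]), 'grip_width': 0.9991857982743045}
```

View pics/scene0b.png

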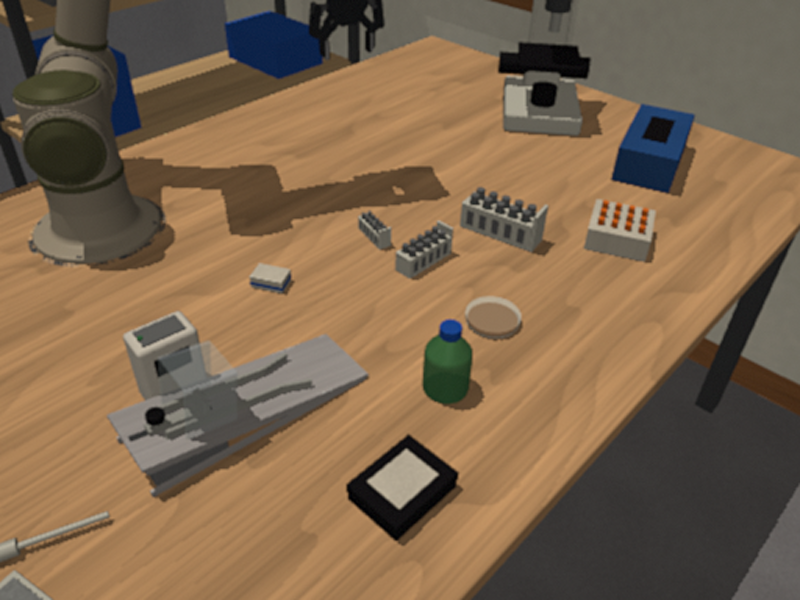

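View pics/top0b.png

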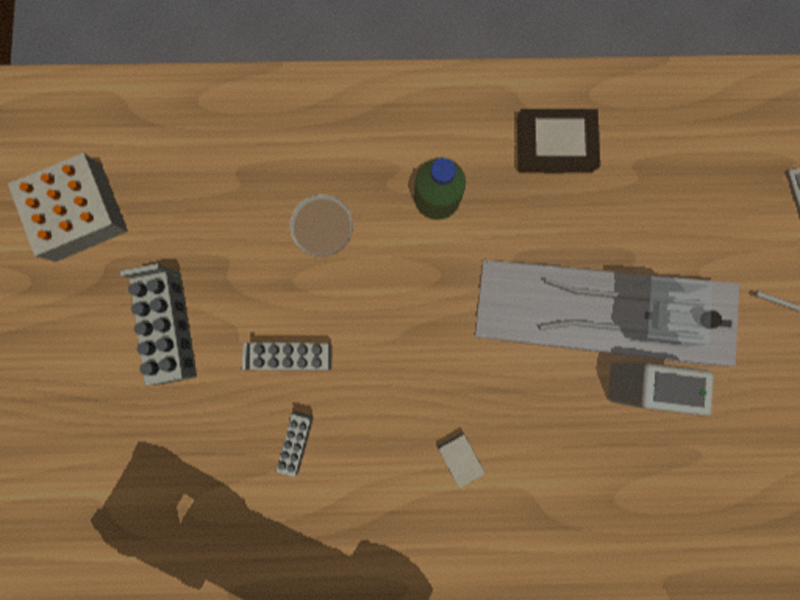

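Rack lookalikes in the top view (800x600) are the large one at (158,325), the middle one at (288,356) and the small one at (293,443). The middle one fits: 10 caps, about 110 long, and its end plate on the left, away from the ramp. I'll confirm it in an enlarged crop.

Run:
```python
import cv2,numpy as np
b=cv2.imread("pics/top0.png")
# rack crop x4: cols 140-240 rows 195-260 ; ramp crop cols 298-482 rows 155-275
r=cv2.resize(b[205:250,145:225],None,fx=6,fy=6,interpolation=cv2.INTER_CUBIC)
m=cv2.resize(b[158:240,298:480],None,fx=4,fy=4,interpolation=cv2.INTER_CUBIC)
W=800;o=np.zeros((r.shape[0]+m.shape[0],W,3),np.uint8)
o[:r.shape[0],:r.shape[1]]=r;o[r.shape[0]:,:m.shape[1]]=m
print(r.shape,m.shape)
cv2.imwrite("pics/crop1.png",o)
```

```text
(270, 480, 3) (328, 728, 3)
```

View pics/crop1.png

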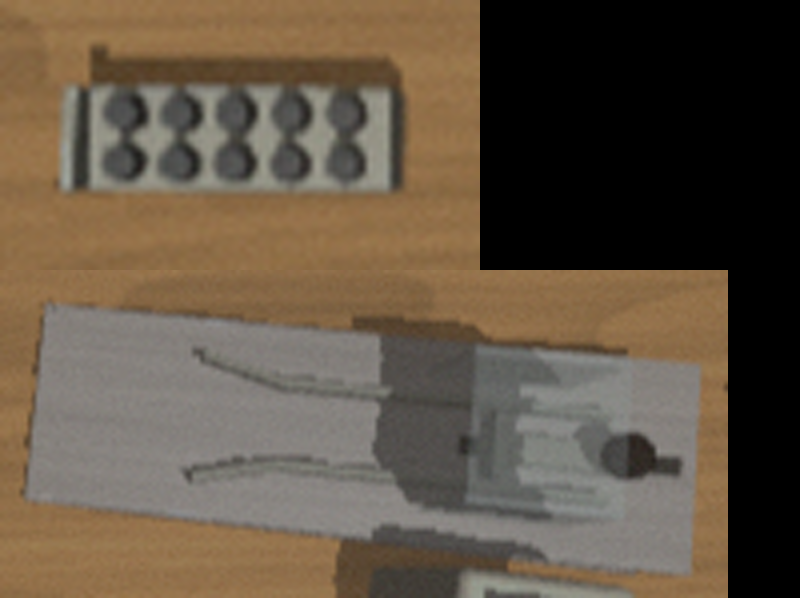

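```bash
cat > h.py <<'E'
import numpy as np,cv2
from scipy.optimize import least_squares
from rig import camera_model
def proj(P,n="top"):
    m=camera_model(n);P=np.asarray(P,float).reshape(-1,3)
    T=np.array(m["camera_from_world"]);c=P@T[:3,:3].T+T[:3,3]
    p=c@np.array(m["mtx"]).T;return p[:,:2]/p[:,2:]
def pose(v,L):
    x,y,a=v;c,s=np.cos(a),np.sin(a);L=np.asarray(L,float)
    return np.c_[x+c*L[:,0]-s*L[:,1],y+s*L[:,0]+c*L[:,1],L[:,2]]
def fit(L,px,v0,n="top"):
    r=least_squares(lambda v:(proj(pose(v,L),n)-px).ravel(),v0);return r.x,r.fun.reshape(-1,2)
def deck(s,y,h=0):
    a=np.radians(8);return [s*np.cos(a)-h*np.sin(a),y,8+s*np.sin(a)+h*np.cos(a)]
E
python3 - <<'E'
from h import *
np.set_printoptions(precision=3,suppress=True)
rc=lambda x,y:(145+(x+.5)/6-.5,205+(y+.5)/6-.5)
mc=lambda x,y:(298+(x+.5)/4-.5,158+(y-270+.5)/4-.5)
# rack: nose right, +y of rack left of nose = image up
L=[(55,18,40),(55,-18,40),(-55,18,56),(-55,-18,56)]
px=np.array([rc(392,87),rc(390,189),rc(65,86),rc(61,189)])
v,e=fit(L,px,[400,300,-1.57]);print("rack",v,e.ravel())
L=[deck(0,55),deck(0,-55),deck(340,55),deck(340,-55)]
px=np.array([mc(47,303),mc(25,500),mc(700,365),mc(690,574)])
v,e=fit(L,px,[400,0,-1.57]);print("ramp",v,e.ravel())
inv=lambda p:((p[:,0]-298+.5)*4-.5,(p[:,1]-158+.5)*4-.5+270)
for s,y,h in[(86,33,12),(86,-33,12),(230,17,27),(230,-17,27),(262,0,27),(205,34,78),(205,-34,78),(275,0,78)]:
    print(s,y,h,np.ravel(inv(proj(pose(v,[deck(s,y,h)])))))
print("lane_in",pose(v,[deck(130,0)]),"foot72",pose(v,[deck(72,0)]),"deck end",pose(v,[deck(340,0)]))
# bystanders rough
for nm,p,z in[("bottle",(437,190),60),("dish",(321,225),15),("slide",(558,140),31),("slip",(461,459),24),("reader",(680,390),116)]:
    q=np.array(p)*.64
    r=least_squares(lambda w:(proj([w[0],w[1],z])-q).ravel(),[400,0]).x;print(nm,r)
E
```

```text
rack [507.788 350.755  -1.592] [ 0.179 -0.169  0.221  0.186 -0.213 -0.315 -0.177  0.285]
ramp [584.541  86.357  -1.713] [-0.272  0.069  0.021 -0.133  0.155 -0.21   0.08   0.251]
86 33 12 [202.616 353.676]
86 -33 12 [191.408 475.365]
230 17 27 [491.218 407.34 ]
230 -17 27 [486.813 473.325]
262 0 27 [555.464 447.047]
205 34 78 [473.618 353.236]
205 -34 78 [463.943 494.287]
275 0 78 [625.447 439.153]
lane_in [[566.26  -41.073  26.093]] foot72 [[574.416  15.78   18.02 ]] deck end [[ 536.729 -246.922   55.319]]
bottle [725.359 145.32 ]
dish [691.653 308.178]
slide [804.852 -31.26 ]
slip [365.54  120.943]
reader [ 455.882 -133.433]
```

The crop confirms the middle rack, end plate at left (70,138) and nose at right (391,138). The fits are good to 0.3 px. I'll turn the tool first, then travel to above the rack.

```bash
python3 -m inch '[[0,0,0,0.124,0.06],[0,0,0,0.124,0.06],[0,0,0,0.124,0.06],[0,0,0,0.124,0.06],[0,0,0,0.124,0.06]]' 30
python3 -m inch '[[0,0,0,0.124,0.06],[0,0,0,0.124,0.06],[0,0,0,0.124,0.06],[0,0,0,0.124,0.06],[0,0,0,0.124,0.06]]'
python3 -m inch '[[0.034,0.015,0,0,0.06],[0.034,0.015,0,0,0.06],[0.034,0.015,0,0,0.06],[0.034,0.015,0,0,0.06],[0.034,0.015,0,0,0.06]]'
cat >> h.py <<'E'
RAMP=np.array([584.541,86.357,-1.713]);RACK=np.array([507.8,350.8,-1.592])
def go(target,ang,z):
    from rig import telemetry;from scipy.spatial.transform import Rotation as R
    s=telemetry.sense();p=s["eef_pos"];q=s["ee_rot"];M=R.from_quat([*q[1:],q[0]]).as_matrix()
    a=np.arctan2(M[1,0],M[0,0]);d=np.r_[target,z]-p
    loc=pose([RAMP[0],RAMP[1],RAMP[2]],[[0,0,0]]);c,t=np.cos(RAMP[2]),np.sin(RAMP[2])
    u=p[:2]-RAMP[:2]
    print("t",round(s["time_s"],2),"pos",p.round(1),"ang",round(a,4),"tilt",M[2,2].round(5),"| tool shift",(M.T@d).round(1),"turn",round(a-ang,4),"| F",s["force"].round(2),"w",round(s["grip_width"]*85.4,1),"ramp xy",round(c*u[0]+t*u[1],1),round(-t*u[0]+c*u[1],1))
E
python3 -c "
from h import *
go(RACK[:2],-0.021,231)"
```

```text
time_s: 0.52
eef_pos: [164.5, 497.4, 229.0]
ee_rot: [0.002, 0.952, 0.306, -0.002]
force: [-0.4, 0.7, 0.0]
grip_width: 0.704
time_s: 0.93
eef_pos: [164.1, 496.7, 227.2]
ee_rot: [0.004, 1.0, -0.001, -0.002]
force: [-0.7, 0.4, -0.3]
grip_width: 0.706
time_s: 1.35
eef_pos: [333.0, 419.5, 225.5]
ee_rot: [0.005, 1.0, -0.001, -0.004]
force: [0.1, 0.3, -0.8]
grip_width: 0.702
t 1.35 pos [333.  419.5 225.5] ang -0.0022 tilt -0.99992 | tool shift [174.9  68.4  -6.3] turn 0.0188 | F [ 0.12  0.29 -0.79] w 60.0 ramp xy -294.1 -296.2
```

```bash
python3 -m inch '[[0.035,0.0137,0,0.019,0.06],[0.035,0.0137,0,0,0.06],[0.035,0.0137,0,0,0.06],[0.035,0.0137,0,0,0.06],[0.035,0.0137,0,0,0.06]]'
python3 -m inch '[[0,0,0.025,0,0.06],[0,0,0.025,0,0.06],[0,0,0.025,0,0.06],[0,0,0.025,0,0.06],[0,0,0.015,0,0.06]]'
python3 - <<'E'
from h import *
from rig import capture
go(RACK[:2],-0.021,14)
b=capture("top")
cv2.imwrite("pics/t1.png",cv2.resize(b[190:265,125:245],None,fx=6,fy=6,interpolation=cv2.INTER_CUBIC))
E
```

```text
time_s: 1.77
eef_pos: [514.0, 342.0, 223.1]
ee_rot: [0.005, 1.0, -0.011, -0.006]
force: [-0.5, 1.1, -0.3]
grip_width: 0.701
time_s: 2.18
eef_pos: [522.1, 335.2, 104.2]
ee_rot: [0.005, 1.0, -0.016, -0.003]
force: [-0.6, -0.9, 0.4]
grip_width: 0.702
t 2.18 pos [522.1 335.2 104.2] ang -0.0327 tilt -0.99994 | tool shift [-14.4 -16.   90.1] turn -0.0117 | F [-0.63 -0.86  0.39] w 60.0 ramp xy -237.5 -97.1
```

View pics/t1.png

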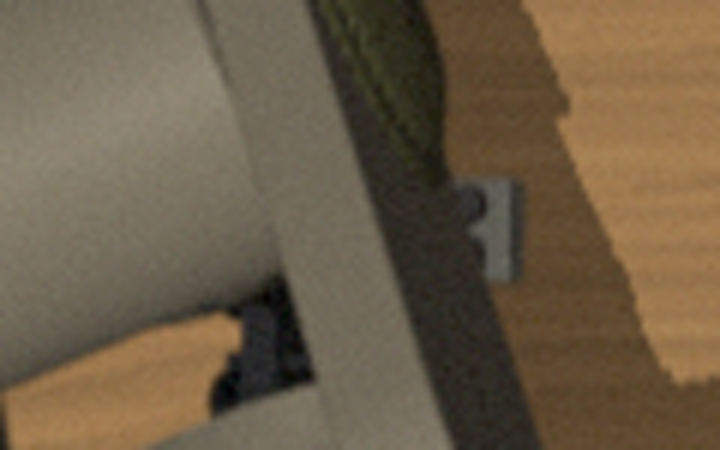

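The arm hides the rack from above, so I'll go by the numbers. The moves coast a little, so I'm adding settle rows.

```bash
python3 -m inch '[[-0.0145,-0.016,0,-0.012,0.06],[0,0,0,0,0.06],[0,0,0,0,0.06],[0,0,0,0,0.06],[0,0,0,0,0.06]]'
python3 -c "
from h import *
go(RACK[:2],-0.021,14)"
```

```text
time_s: 2.65
eef_pos: [506.6, 350.9, 101.0]
ee_rot: [0.006, 1.0, -0.01, -0.006]
force: [0.2, -0.5, 0.2]
grip_width: 0.699
t 2.65 pos [506.6 350.9 101. ] ang -0.0211 tilt -0.99985 | tool shift [ 2.2 -1.  87. ] turn -0.0001 | F [ 0.22 -0.51  0.23] w 59.7 ramp xy -250.8 -114.6
```

```bash
python3 -m inch '[[0.001,0,0.02,0,0.06],[0.0005,0,0.02,0,0.06],[0,0,0.02,0,0.06],[0,0,0.018,0,0.06],[0,0,0.005,0,0.06]]'
python3 -m inch '[[0,0,0.001,0,0.06],[0,0,0,0,0.03],[0,0,0,0,0.03],[0,0,0,0,0.03],[0,0,0,0,0.03]]' 25
python3 -m inch '[[0,0,0,0,0.03],[0,0,0,0,0.03],[0,0,0,0,0.03],[0,0,0,0,0.03],[0,0,0,0,0.03]]'
python3 -c "
from h import *
go(RACK[:2],-0.021,14)"
```

```text
time_s: 3.07
eef_pos: [511.7, 349.7, 20.4]
ee_rot: [0.004, 1.0, -0.011, -0.001]
force: [-0.2, -1.2, -1.7]
grip_width: 0.704
time_s: 3.48
eef_pos: [512.9, 349.6, 22.2]
ee_rot: [0.004, 1.0, -0.012, -0.0]
force: [0.1, -1.0, -2.4]
grip_width: 0.416
time_s: 3.9
eef_pos: [513.4, 349.7, 23.2]
ee_rot: [0.003, 1.0, -0.012, 0.001]
force: [0.1, 0.7, -2.0]
grip_width: 0.416
t 3.9 pos [513.4 349.7  23.2] ang -0.0238 tilt -0.99998 | tool shift [-5.7 -1.   9.2] turn -0.0028 | F [ 0.09  0.74 -1.99] w 35.5 ramp xy -250.6 -107.7
```

Gripped (35.5 mm), but the pads sit too high on the block. I'll reopen, go 10 mm lower and grip again.

```bash
python3 -m inch '[[0,0,0,0,0.055],[0,0,0,0,0.055],[-0.001,0,0.005,0,0.055],[-0.001,0,0.005,0,0.055],[-0.001,0,0.001,0,0.055]]' 25
python3 -m inch '[[0,0,0.001,0,0.03],[0,0,0,0,0.03],[0,0,0,0,0.03],[0,0,0,0,0.03],[0,0,0,0,0.03]]' 30
python3 -m inch '[[0,0,-0.008,0,0.03],[0,0,-0.016,0,0.03],[0,0,-0.02,0,0.03],[0,0,-0.015,0,0.03],[0,0,0,0,0.03]]' 30
python3 - <<'E'
from h import *
from rig import capture
go(pose(RAMP,[deck(62,0)])[0,:2],RAMP[2]+np.pi/2,100)
b=capture("scene")
cv2.imwrite("pics/s1.png",cv2.resize(b[60:260,60:330],None,fx=2.9,fy=2.9,interpolation=cv2.INTER_CUBIC))
E
```

```text
time_s: 4.32
eef_pos: [511.2, 350.1, 12.4]
ee_rot: [0.003, 1.0, -0.012, 0.002]
force: [-0.1, 0.5, 0.4]
grip_width: 0.644
time_s: 4.73
eef_pos: [511.1, 350.1, 11.0]
ee_rot: [0.003, 1.0, -0.012, 0.002]
force: [0.1, -1.0, -0.6]
grip_width: 0.416
time_s: 5.15
eef_pos: [509.3, 349.8, 71.8]
ee_rot: [0.004, 1.0, -0.012, -0.0]
force: [0.5, -0.1, -1.3]
grip_width: 0.415
t 5.15 pos [509.3 349.8  71.8] ang -0.0238 tilt -0.99997 | tool shift [ 74.2 322.8 -25.7] turn 0.1184 | F [ 0.53 -0.1  -1.25] w 35.4 ramp xy -250.2 -111.8
```

View pics/s1.png

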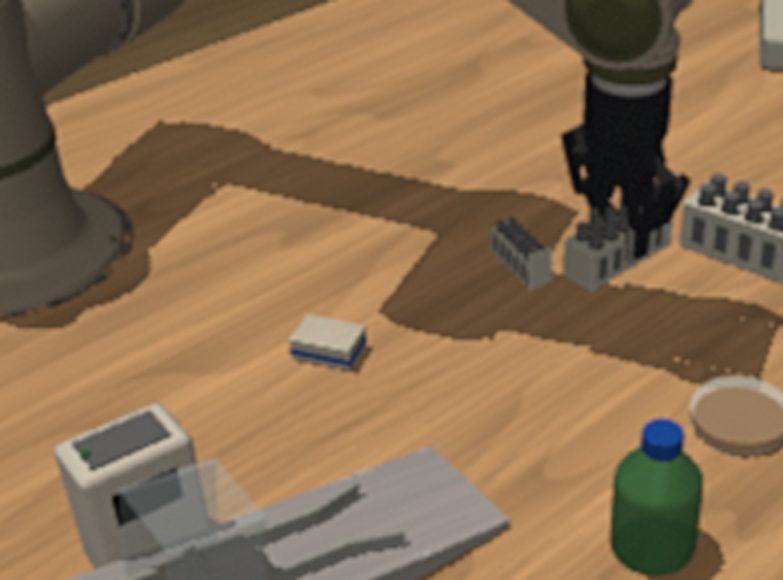

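The rack is lifted and held level at about its middle. Next I'll carry it to above the ramp foot.

```bash
python3 -m inch '[[0.004,0.012,-0.01,0,0.03],[0.007,0.024,-0.01,0,0.03],[0.007,0.032,-0.005,0,0.03],[0.007,0.032,0,0,0.03],[0.007,0.032,0,0,0.03]]' 35
python3 -m inch '[[0.007,0.032,0,0,0.03],[0.007,0.032,0,0,0.03],[0.007,0.032,0,0,0.03],[0.006,0.024,0,0,0.03],[0.004,0.012,0,0,0.03]]'
python3 -m inch '[[0,0.008,0,0.06,0.03],[0,0.004,0,0.058,0.03],[0,0,0,0,0.03],[0,0,0,0,0.03],[0,0,0,0,0.03]]'
python3 -c "
from h import *
go(pose(RAMP,[deck(62,0)])[0,:2],RAMP[2]+np.pi/2,60)"
```

```text
time_s: 5.62
eef_pos: [535.5, 215.1, 94.3]
ee_rot: [0.005, 1.0, -0.007, -0.004]
force: [0.0, 1.1, -2.4]
grip_width: 0.414
time_s: 6.03
eef_pos: [563.4, 69.1, 93.5]
ee_rot: [0.006, 1.0, -0.009, -0.007]
force: [-0.6, -0.4, -3.4]
grip_width: 0.415
time_s: 6.45
eef_pos: [561.7, 49.6, 91.3]
ee_rot: [0.007, 0.997, -0.073, -0.009]
force: [0.3, -0.5, -2.3]
grip_width: 0.414
t 6.45 pos [561.7  49.6  91.3] ang -0.1458 tilt -0.99974 | tool shift [18.1 21.3 31.3] turn -0.0036 | F [ 0.35 -0.51 -2.26] w 35.3 ramp xy 39.6 -17.4
```

```bash
python3 -m inch '[[0.009,0.01,0,0,0.03],[0.009,0.011,0.01,-0.003,0.03],[0,0,0.015,0,0.03],[0,0,0.005,0,0.03],[0,0,0,0,0.03]]'
python3 -m inch '[[0,0,0,0,0.03],[0,0,0,0,0.03],[0,0,0,0,0.03],[0,0,0,0,0.03],[0,0,0,0,0.03]]'
python3 - <<'E'
from h import *
from rig import capture
go(pose(RAMP,[deck(62,0)])[0,:2],RAMP[2]+np.pi/2,36)
b=capture("top");c=capture("scene")
o=np.zeros((600,800,3),np.uint8)
a1=cv2.resize(b[140:250,270:470],(800,440),interpolation=cv2.INTER_CUBIC)[:300]
a2=cv2.resize(c[190:310,60:260],None,fx=2.5,fy=2.5,interpolation=cv2.INTER_CUBIC)
o[:300]=a1;o[300:,:500]=a2
cv2.imwrite("pics/p1.png",o)
E
```

```text
time_s: 6.87
eef_pos: [577.9, 23.4, 58.7]
ee_rot: [0.007, 0.998, -0.068, -0.009]
force: [0.1, -0.3, -1.6]
grip_width: 0.411
time_s: 7.28
eef_pos: [578.6, 23.2, 59.3]
ee_rot: [0.007, 0.998, -0.067, -0.009]
force: [0.3, -0.1, -1.6]
grip_width: 0.418
t 7.28 pos [578.6  23.2  59.3] ang -0.1343 tilt -0.99976 | tool shift [-2.7 -2.4 23.3] turn 0.0079 | F [ 0.3  -0.09 -1.62] w 35.7 ramp xy 63.4 3.1
```

View pics/p1.png

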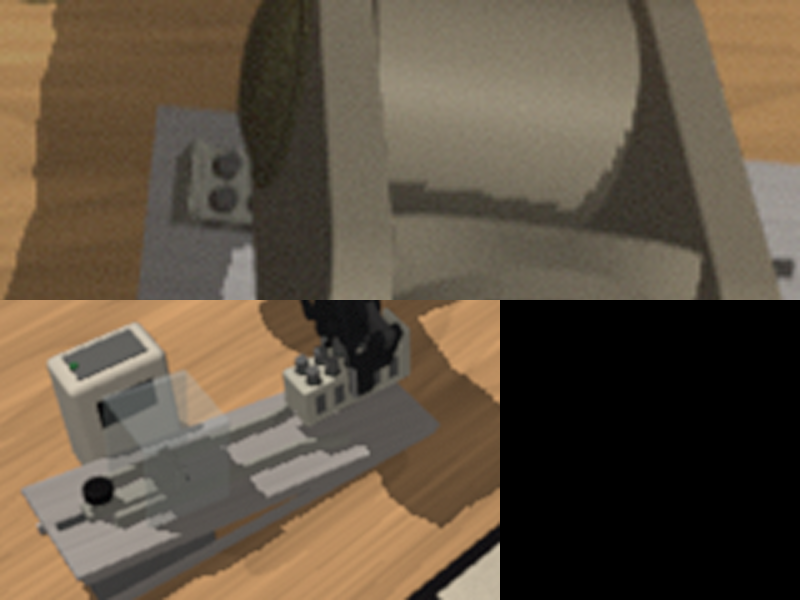

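Top view: the end plate is downhill at (192,183), with the rack over the open foot. I'll correct the 3 mm lateral error and lower it.

```bash
python3 -m inch '[[-0.0027,-0.001,0.004,0.008,0.03],[0,0,0.006,0,0.03],[0,0,0.004,0,0.03],[0,0,0.002,0,0.03],[0,0,0.001,0,0.03]]' 25
python3 -c "
from h import *
go(pose(RAMP,[deck(62,0)])[0,:2],RAMP[2]+np.pi/2,36)"
python3 -m inch '[[0,0,0.002,0,0.03],[0,0,0.002,0,0.03],[0,0,0.001,0,0.03],[0,0,0.001,0,0.03],[0,0,0.001,0,0.03]]' 20
python3 -c "
from h import *
go(pose(RAMP,[deck(62,0)])[0,:2],RAMP[2]+np.pi/2,28)"
```

```text
time_s: 7.8
eef_pos: [575.3, 24.7, 40.8]
ee_rot: [0.007, 0.997, -0.071, -0.009]
force: [-0.6, -0.2, -2.3]
grip_width: 0.415
t 7.8 pos [575.3  24.7  40.8] ang -0.1428 tilt -0.99976 | tool shift [ 0.5 -1.   4.8] turn -0.0006 | F [-0.56 -0.22 -2.29] w 35.5 ramp xy 62.4 -0.4
time_s: 8.22
eef_pos: [575.4, 24.8, 34.0]
ee_rot: [0.007, 0.997, -0.071, -0.008]
force: [-4.4, 2.6, 7.4]
grip_width: 0.415
t 8.22 pos [575.4  24.8  34. ] ang -0.143 tilt -0.99977 | tool shift [ 0.5 -0.9  5.9] turn -0.0008 | F [-4.43  2.63  7.35] w 35.5 ramp xy 62.2 -0.4
```

```bash
python3 -m inch '[[0,0,0.001,0,0.03],[0,0,0.001,0,0.03],[0,0,0.001,0,0.03],[0,0,0.001,0,0.03],[0,0,0.001,0,0.03]]' 20
python3 -c "
from h import *
go(pose(RAMP,[deck(62,0)])[0,:2],RAMP[2]+np.pi/2,28)"
```

```text
time_s: 8.63
eef_pos: [575.5, 25.2, 33.4]
ee_rot: [0.007, 0.997, -0.071, -0.008]
force: [-3.7, 1.2, 6.8]
grip_width: 0.415
t 8.63 pos [575.5  25.2  33.4] ang -0.1431 tilt -0.99977 | tool shift [ 0.4 -0.5  5.4] turn -0.0009 | F [-3.69  1.23  6.78] w 35.4 ramp xy 61.8 -0.3
```

```bash
python3 -m inch '[[0,0,0.0025,0,0.03],[0,0,0.0025,0,0.03],[0,0,0.0025,0,0.03],[0,0,0.0025,0,0.03],[0,0,0.001,0,0.03]]' 20
python3 -c "
from h import *
go(pose(RAMP,[deck(62,0)])[0,:2],RAMP[2]+np.pi/2,28)"
```

```text
time_s: 9.05
eef_pos: [575.8, 27.7, 27.5]
ee_rot: [0.006, 0.997, -0.072, -0.007]
force: [-3.3, -1.2, 5.2]
grip_width: 0.409
t 9.05 pos [575.8  27.7  27.5] ang -0.1435 tilt -0.99984 | tool shift [ 0.4  2.1 -0.5] turn -0.0013 | F [-3.35 -1.17  5.24] w 34.9 ramp xy 59.3 -0.4
```

It pivoted as planned. Opening and lifting off.

```bash
python3 -m inch '[[0,0,0,0,0.045],[0,0,0,0,0.055],[0,0,0,0,0.06],[0,0,0,0,0.06],[0,0,-0.01,0,0.06]]' 20
python3 -m inch '[[0,0,-0.02,0,0.06],[0,0,-0.03,0,0.06],[0,0,-0.03,0,0.06],[0,0,-0.02,0,0.06],[0,0,0,0,0.06]]'
python3 -m inch '[[0,-0.03,0,0,0],[0,-0.04,0,0,0],[0,-0.03,0,0,0],[0,-0.02,0,0,0],[0,0,0,0,0]]' 60
python3 - <<'E'
from h import *
from rig import capture
go(pose(RAMP,[deck(-20,0)])[0,:2],RAMP[2]+np.pi/2,55)
b=capture("top");c=capture("scene")
cv2.imwrite("pics/t2raw.png",b);cv2.imwrite("pics/s2raw.png",c)
o=np.zeros((600,800,3),np.uint8)
o[:300]=cv2.resize(b[160:235,290:490],(800,300),interpolation=cv2.INTER_CUBIC)
o[300:,:600]=cv2.resize(c[205:305,60:260],(600,300),interpolation=cv2.INTER_CUBIC)
cv2.imwrite("pics/p2.png",o)
E
```

```text
time_s: 9.47
eef_pos: [575.9, 27.7, 37.4]
ee_rot: [0.006, 0.997, -0.072, -0.007]
force: [0.1, -0.2, -1.1]
grip_width: 0.703
time_s: 9.88
eef_pos: [577.6, 28.6, 145.5]
ee_rot: [0.006, 0.997, -0.072, -0.006]
force: [0.4, -0.2, 0.4]
grip_width: 0.707
time_s: 10.3
eef_pos: [596.1, 150.4, 146.7]
ee_rot: [0.006, 0.997, -0.074, -0.004]
force: [0.5, 0.6, -0.4]
grip_width: 0.01
t 10.3 pos [596.1 150.4 146.7] ang -0.1485 tilt -0.9999 | tool shift [-1.5 44.1 92.3] turn -0.0063 | F [ 0.5   0.57 -0.45] w 0.8 ramp xy -65.1 2.4
```

View pics/p2.png

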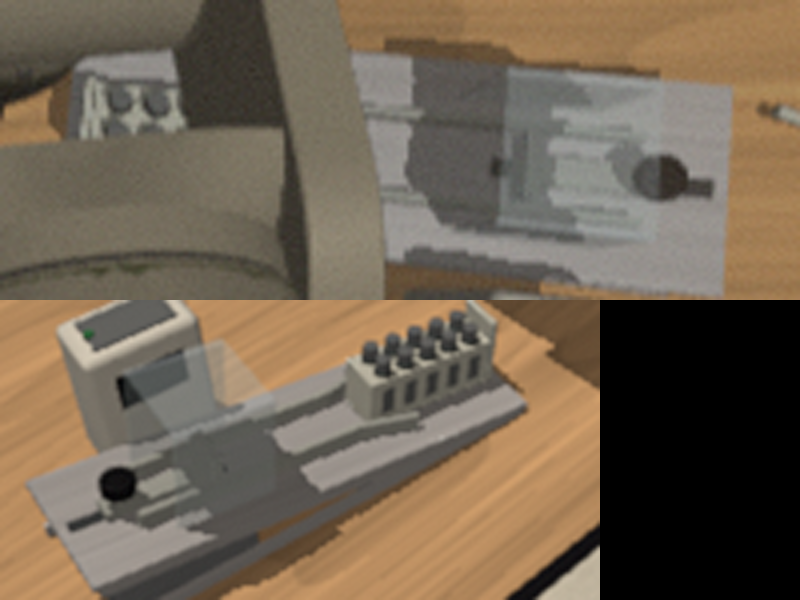

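The rack stands flat on the ramp foot, with its nose in the splay at about (365,385) and its plate downhill. Now a closer look at the stop through the cover, with projected candidate lines.

Run:
```python
from h import *
b=cv2.imread("pics/t2raw.png");c=cv2.imread("pics/s2raw.png")
def crop(im,n,x0,y0,w,h,f):
    o=cv2.resize(im[y0:y0+h,x0:x0+w],None,fx=f,fy=f,interpolation=cv2.INTER_CUBIC)
    o=cv2.convertScaleAbs(o,alpha=1.5)
    for s in(230,240,250,262):
        for y in (-19,19):
            p=proj(pose(RAMP,[deck(s,y,27)]),n)[0];q=((p-[x0,y0]+.5)*f-.5).astype(int)
            cv2.circle(o,q.tolist(),3,(0,0,255) if s!=240 else (0,255,0),-1)
    return o
o1=crop(b,"top",395,170,66,50,9);o2=crop(c,"scene",80,235,80,60,7)
# keep under 800x600
o=np.zeros((600,800,3),np.uint8);o1=cv2.resize(o1,(396,300));o1=crop(b,"top",405,180,50,37,8);o2=crop(c,"scene",85,240,65,48,6)
o[:o1.shape[0],:o1.shape[1]]=o1;o[300:300+o2.shape[0],:o2.shape[1]]=o2
cv2.imwrite("pics/st.png",o)
```

```text
(no output)
```

View pics/st.png

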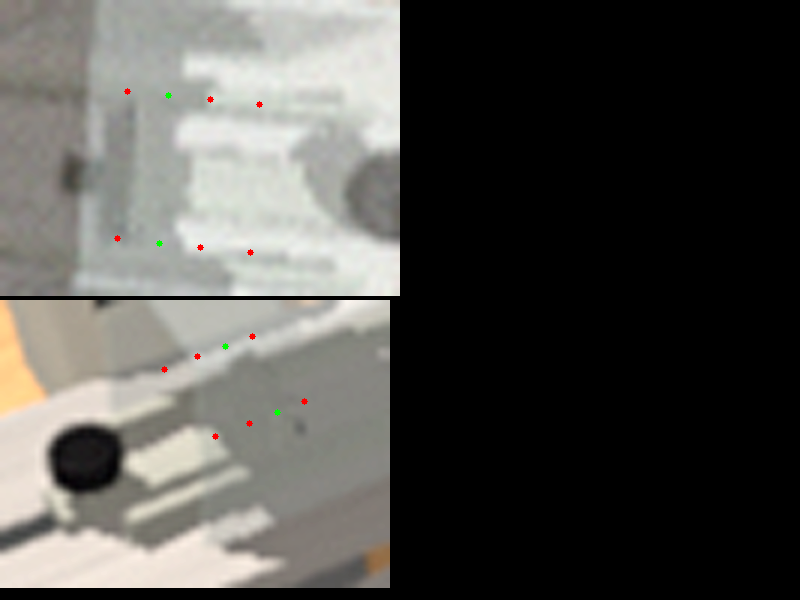

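Top view: the stop's dark face band lies at x 107–133, matching 34 wide, so the stop is at about 232 ± 4 along the deck. I'll go down behind the tail and feel for the plate.

```bash
python3 -m inch '[[-0.001,0,0.025,-0.006,0],[-0.001,0,0.03,0,0],[0,0,0.025,0,0],[0,0,0.01,0,0],[0,0,0,0,0]]'
python3 -m inch '[[0,0.01,0,0,0],[0,0.01,0,0,0],[0,0.006,0,0,0],[0,0,0,0,0],[0,0,0,0,0]]'
python3 -c "
from h import *
go(pose(RAMP,[deck(-14,0)])[0,:2],RAMP[2]+np.pi/2,50)"
```

```text
time_s: 10.82
eef_pos: [594.1, 140.6, 55.2]
ee_rot: [0.007, 0.997, -0.075, -0.002]
force: [-0.3, -0.2, -0.7]
grip_width: -0.003
time_s: 11.23
eef_pos: [592.0, 109.3, 60.5]
ee_rot: [0.007, 0.997, -0.076, 0.001]
force: [0.0, 0.4, 0.6]
grip_width: 0.004
t 11.23 pos [592.  109.3  60.5] ang -0.1523 tilt -0.9999 | tool shift [-4.   9.8 10.6] turn -0.0101 | F [0.05 0.4  0.64] w 0.3 ramp xy -23.8 4.1
```

```bash
python3 -m inch '[[-0.004,0,0.008,-0.01,0],[0,0,0.004,0,0],[0,0.002,0.001,0,0],[0,0.002,0.0005,0,0],[0,0.002,0.0005,0,0]]'
python3 -c "
from h import *
go(pose(RAMP,[deck(0,0)])[0,:2],RAMP[2]+np.pi/2,48)"
python3 -m inch '[[0,0.002,0,0,0],[0,0.002,0.0003,0,0],[0,0.002,0,0,0],[0,0.002,0.0003,0,0],[0,0.002,0,0,0]]'
python3 -c "
from h import *
go(pose(RAMP,[deck(0,0)])[0,:2],RAMP[2]+np.pi/2,48)"
```

```text
time_s: 11.65
eef_pos: [587.2, 104.2, 46.4]
ee_rot: [0.007, 0.998, -0.07, 0.002]
force: [-0.6, -0.4, 0.1]
grip_width: -0.002
t 11.65 pos [587.2 104.2  46.4] ang -0.1401 tilt -0.9999 | tool shift [-0.1 18.  -1.4] turn 0.0021 | F [-0.64 -0.41  0.14] w -0.2 ramp xy -18.0 0.1
time_s: 12.07
eef_pos: [586.0, 94.1, 46.1]
ee_rot: [0.006, 0.998, -0.07, 0.002]
force: [0.4, 2.5, 0.6]
grip_width: 0.005
t 12.07 pos [586.   94.1  46.1] ang -0.1399 tilt -0.99992 | tool shift [-0.4  7.9 -1.8] turn 0.0023 | F [0.39 2.46 0.58] w 0.4 ramp xy -7.8 0.4
```

In contact, 2.5 N, sliding. Pushing on.

```bash
python3 -m inch '[[0,0.003,0,0.002,0],[0,0.003,0,0,0],[0,0.003,0,0,0],[0,0.003,0,0,0],[0,0.003,0,0,0]]'
python3 -m inch '[[0,0.003,0,0,0],[0,0.003,0,0,0],[0,0.003,0,0,0],[0,0.003,0,0,0],[0,0.003,0,0,0]]'
python3 -c "
from h import *
go(pose(RAMP,[deck(110,0)])[0,:2],RAMP[2]+np.pi/2,48)"
```

```text
time_s: 12.48
eef_pos: [585.0, 79.7, 48.1]
ee_rot: [0.005, 0.997, -0.071, 0.004]
force: [1.6, 4.9, 3.2]
grip_width: 0.001
time_s: 12.9
eef_pos: [583.9, 64.9, 50.2]
ee_rot: [0.003, 0.997, -0.071, 0.007]
force: [0.3, 6.2, 3.4]
grip_width: -0.002
t 12.9 pos [583.9  64.9  50.2] ang -0.1419 tilt -0.9999 | tool shift [-2.5 87.5  2.6] turn 0.0003 | F [0.35 6.23 3.43] w -0.2 ramp xy 21.4 2.4
```

```bash
python3 -m inch '[[-0.0006,0.003,0,0,0],[-0.0006,0.003,0,0,0],[-0.0006,0.003,0,0,0],[-0.0006,0.003,0,0,0],[-0.0006,0.003,0,0,0]]'
python3 -m inch '[[-0.0006,0.003,0,0,0],[-0.0006,0.003,0,0,0],[-0.0006,0.003,0,0,0],[-0.0006,0.003,0,0,0],[-0.0006,0.003,0,0,0]]'
python3 -c "
from h import *
go(pose(RAMP,[deck(110,0)])[0,:2],RAMP[2]+np.pi/2,48)"
```

```text
time_s: 13.32
eef_pos: [580.1, 50.3, 52.4]
ee_rot: [0.002, 0.997, -0.071, 0.009]
force: [1.0, 5.5, 4.6]
grip_width: -0.0
time_s: 13.73
eef_pos: [576.0, 35.8, 54.4]
ee_rot: [0.001, 0.997, -0.071, 0.012]
force: [1.6, 6.2, 4.0]
grip_width: -0.004
t 13.73 pos [576.   35.8  54.4] ang -0.1422 tilt -0.99973 | tool shift [ 1.1 57.6  6.4] turn 0.0 | F [1.65 6.24 4.05] w -0.3 ramp xy 51.3 -1.3
```

```bash
python3 -m inch '[[0.0002,0.003,0,0,0],[0.0002,0.003,0,0,0],[0.0002,0.003,0,0,0],[0.0002,0.003,0,0,0],[0.0002,0.003,0,0,0]]'
python3 -m inch '[[0,0.003,0,0,0],[0,0.003,0,0,0],[0,0.0025,0,0,0],[0,0.002,0,0,0],[0,0.002,0,0,0]]'
python3 - <<'E'
from h import *
from rig import capture
go(pose(RAMP,[deck(110,0)])[0,:2],RAMP[2]+np.pi/2,48)
b=capture("top");c=capture("scene")
cv2.imwrite("pics/t3raw.png",b);cv2.imwrite("pics/s3raw.png",c)
o=np.zeros((600,800,3),np.uint8)
o[:300]=cv2.resize(b[160:235,290:490],(800,300),interpolation=cv2.INTER_CUBIC)
o[300:,:600]=cv2.resize(c[205:305,60:260],(600,300),interpolation=cv2.INTER_CUBIC)
cv2.imwrite("pics/p3.png",o)
E
```

```text
time_s: 14.15
eef_pos: [575.6, 20.9, 56.5]
ee_rot: [-0.001, 0.997, -0.071, 0.014]
force: [0.0, 5.7, 3.8]
grip_width: 0.002
time_s: 14.57
eef_pos: [574.5, 8.5, 58.3]
ee_rot: [-0.002, 0.997, -0.071, 0.015]
force: [1.7, 4.7, 3.8]
grip_width: -0.002
t 14.57 pos [574.5   8.5  58.3] ang -0.1425 tilt -0.99953 | tool shift [-1.4 30.5 10.1] turn -0.0003 | F [1.68 4.75 3.78] w -0.2 ramp xy 78.5 1.1
```

View pics/p3.png

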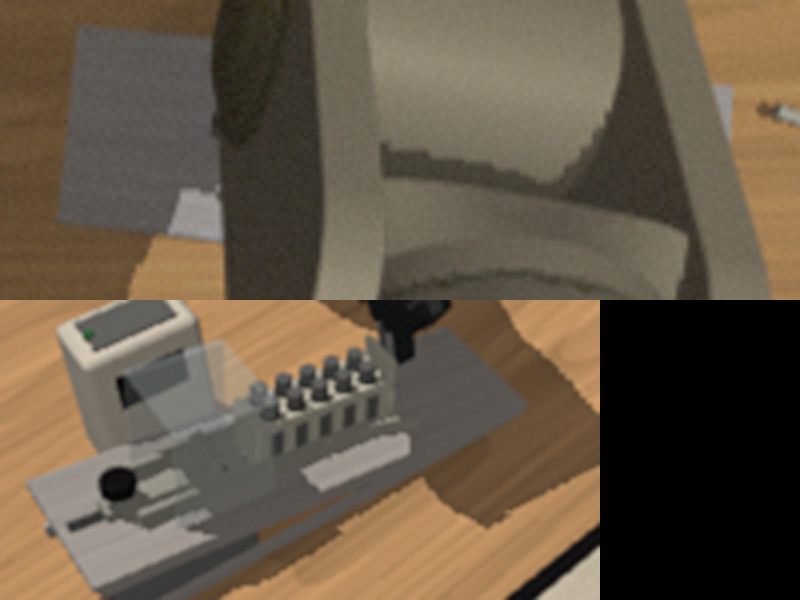

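The rack is flat, straight in the lane, with its nose just entering the cover. Roughly 27 mm remain to the earliest stop, so I'm slowing down.

```bash
python3 -m inch '[[-0.0003,0.002,0,0,0],[-0.0003,0.002,0,0,0],[-0.0003,0.002,0,0,0],[-0.0003,0.002,0,0,0],[0,0.002,0,0,0]]'
python3 -c "
from h import *
go(pose(RAMP,[deck(110,0)])[0,:2],RAMP[2]+np.pi/2,48)"
python3 -m inch '[[0,0.0015,0,0,0],[0,0.0015,0,0,0],[0,0.001,0,0,0],[0,0.001,0,0,0],[0,0.001,0,0,0]]'
python3 -c "
from h import *
go(pose(RAMP,[deck(110,0)])[0,:2],RAMP[2]+np.pi/2,48)"
```

```text
time_s: 15.08
eef_pos: [572.5, -0.5, 59.5]
ee_rot: [-0.003, 0.997, -0.071, 0.016]
force: [0.4, 6.3, 4.1]
grip_width: 0.002
t 15.08 pos [ 5.725e+02 -5.000e-01  5.950e+01] ang -0.1422 tilt -0.99944 | tool shift [-0.7 21.3 11.3] turn -0.0 | F [0.41 6.33 4.06] w 0.1 ramp xy 87.7 0.3
time_s: 15.5
eef_pos: [571.8, -5.9, 60.3]
ee_rot: [-0.004, 0.997, -0.071, 0.017]
force: [0.8, 6.0, 3.5]
grip_width: 0.0
t 15.5 pos [571.8  -5.9  60.3] ang -0.142 tilt -0.99938 | tool shift [-0.8 16.  12.1] turn 0.0002 | F [0.82 6.02 3.47] w 0.0 ramp xy 93.1 0.4
```

```bash
python3 -m inch '[[0,0.001,0,0,0],[0,0.001,0,0,0],[0,0.001,0,0,0],[0,0.001,0,0,0],[0,0.001,0,0,0]]'
python3 -m inch '[[0,0.001,0,0,0],[0,0.001,0,0,0],[0,0.001,0,0,0],[0,0.001,0,0,0],[0,0.001,0,0,0]]'
python3 -c "
from h import *
go(pose(RAMP,[deck(110,0)])[0,:2],RAMP[2]+np.pi/2,48)"
```

```text
time_s: 15.92
eef_pos: [571.1, -10.0, 60.9]
ee_rot: [-0.005, 0.997, -0.071, 0.018]
force: [1.0, 5.6, 4.0]
grip_width: 0.001
time_s: 16.33
eef_pos: [570.4, -14.2, 61.5]
ee_rot: [-0.005, 0.997, -0.07, 0.018]
force: [-0.2, 5.2, 3.5]
grip_width: 0.0
t 16.33 pos [570.4 -14.2  61.5] ang -0.1411 tilt -0.9993 | tool shift [-0.7  7.6 13.4] turn 0.0011 | F [-0.15  5.2   3.55] w 0.0 ramp xy 101.5 0.2
```

```bash
python3 -m inch '[[0,0.001,0,0,0],[0,0.001,0,0,0],[0,0.001,0,0,0],[0,0.001,0,0,0],[0,0.001,0,0,0]]'
```

```text
time_s: 16.75
eef_pos: [569.9, -16.2, 61.9]
ee_rot: [-0.008, 0.997, -0.07, 0.019]
force: [3.2, 10.6, 2.4]
grip_width: -0.004
```

```bash
python3 -m inch '[[0,0.001,0,0,0],[0,0.001,0,0,0],[0,0.001,0,0,0],[0,0.001,0,0,0],[0,0.001,0,0,0]]'
```

```text
time_s: 17.17
eef_pos: [570.0, -16.0, 62.1]
ee_rot: [-0.013, 0.997, -0.07, 0.02]
force: [2.9, 9.7, 2.4]
grip_width: 0.005
```

It stalled at about 10 N with no further advance, at the place vision predicted for the stop. I'll back off, clear the view and check.

```bash
python3 -m inch '[[0,-0.002,0,0,0],[0,-0.004,0,0,0],[0,-0.01,0,0,0],[0,-0.02,0,0,0],[0,-0.02,-0.01,0,0]]'
python3 -m inch '[[0,-0.03,-0.03,0,0],[0,-0.03,-0.03,0,0],[0,-0.03,-0.03,0,0],[0,-0.03,-0.03,0,0],[0,0,0,0,0]]'
python3 -m inch '[[0,-0.035,-0.01,0,0],[0,-0.035,0,0,0],[0,-0.035,0,0,0],[0,-0.02,0,0,0],[0,0,0,0,0]]'
python3 - <<'E'
from h import *
from rig import capture
b=capture("top");c=capture("scene")
cv2.imwrite("pics/t4raw.png",b);cv2.imwrite("pics/s4raw.png",c)
o=np.zeros((600,800,3),np.uint8)
o[:300]=cv2.resize(b[168:228,330:490],(800,300),interpolation=cv2.INTER_CUBIC)
o[300:]=cv2.resize(c[220:280,60:220],(800,300),interpolation=cv2.INTER_CUBIC)
cv2.imwrite("pics/p4.png",o)
E
```

```text
time_s: 17.58
eef_pos: [575.6, 37.9, 70.8]
ee_rot: [-0.011, 0.997, -0.072, 0.016]
force: [0.1, 0.3, -0.7]
grip_width: -0.003
time_s: 18.0
eef_pos: [587.2, 160.7, 195.4]
ee_rot: [-0.01, 0.997, -0.072, 0.014]
force: [-0.5, -0.0, 0.9]
grip_width: -0.0
time_s: 18.42
eef_pos: [604.1, 289.6, 207.9]
ee_rot: [-0.009, 0.997, -0.072, 0.015]
force: [-1.4, -0.5, -0.8]
grip_width: -0.0
```

View pics/p4.png

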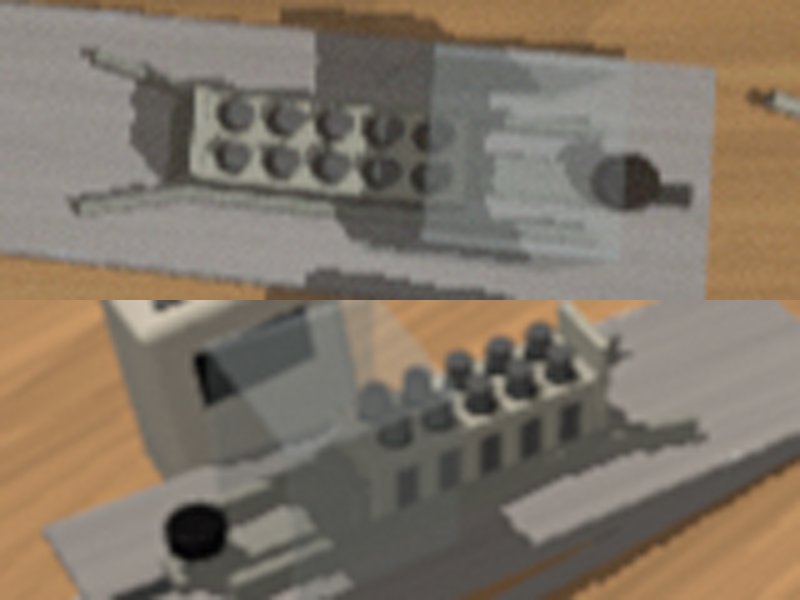

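The rack lies straight in the lane, and its nose is under the cover at about (465,170). I'll compare its edges with predictions for several nose positions, and check the bystanders.

Run:
```python
from h import *
np.set_printoptions(precision=1,suppress=True)
cv=lambda p:(p-[330,168]+.5)*5-.5
cs=lambda p:(p-[60,220]+.5)*5-.5+[0,300]
for N in(224,228,232,236,240):
    P=pose(RAMP,[deck(N-110,18,56),deck(N-110,-18,56),deck(N,18,40),deck(N,-18,40)])
    print(N,cv(proj(P)).ravel(),"scene platetop",cs(proj(P[:2],"scene")).ravel(),"nose",cs(proj(P[2:],"scene")).ravel(),
      "stop",cv(proj(pose(RAMP,[deck(N,0,27)]))).ravel())
a=cv2.imread("pics/t2raw.png").astype(int);b=cv2.imread("pics/t4raw.png").astype(int)
o=cv2.imread("pics/t4raw.png")[172:225,340:440];g=cv2.resize(o,None,fx=8,fy=8,interpolation=cv2.INTER_CUBIC)
for n in(228,232,236):
    for y in(-18,18):
        for h,d,col in((40,0,(0,0,255)),(56,-110,(255,0,0))):
            p=proj(pose(RAMP,[deck(n+d,y,h)]))[0];q=((p-[340,172]+.5)*8-.5).astype(int);cv2.circle(g,q.tolist(),2,(0,255,0) if n==232 else col,-1)
cv2.imwrite("pics/p5.png",cv2.convertScaleAbs(g,alpha=1.4))
```

```text
224 [174.7  79.9 167.1 168.5 449.2 113.5 443.3 202.3] scene platetop [627.6 334.7 583.1 288.8] nose [390.9 454.  349.3 402.6] stop [436.  161.2]
228 [184.9  80.9 177.4 169.6 459.7 114.5 453.8 203.4] scene platetop [619.5 337.8 575.1 291.7] nose [381.8 457.5 340.3 406. ] stop [446.3 162.2]
232 [195.2  81.9 187.7 170.7 470.2 115.5 464.4 204.5] scene platetop [611.4 340.8 567.  294.6] nose [372.6 461.1 331.2 409.3] stop [456.6 163.3]
236 [205.4  82.9 198.  171.8 480.7 116.6 474.9 205.6] scene platetop [603.2 343.9 559.  297.5] nose [363.3 464.6 322.  412.6] stop [466.9 164.4]
240 [215.7  84.  208.3 172.8 491.2 117.6 485.5 206.7] scene platetop [595.  347.  550.8 300.4] nose [354.  468.2 312.8 416. ] stop [477.2 165.4]
```

View pics/p5.png

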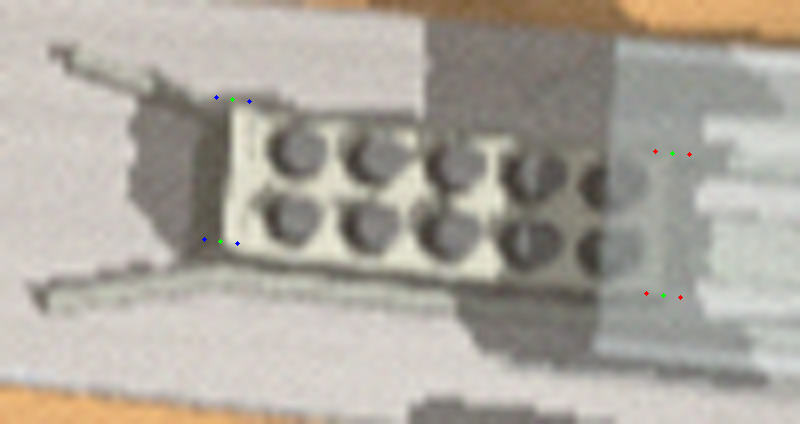

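Run:
```python
from rig import telemetry,finish_job
s=telemetry.sense();print(s["time_s"],s["eef_pos"].round(),s["force"].round(2));print(finish_job())
```

```text
18.5167 [604. 287. 208.] [ 0.28 -0.19  0.72]
the job is handed in; nothing more can be done
None
```

I loaded the vial rack and handed the job in at 18.5 s; no verdict was reported. I gripped the middle-sized rack across its width and set it on the ramp foot with the end plate downhill. I then pushed it up the lane with closed fingers and backed off to 208 mm height.

**Last checks:**
- **Contact with the stop:** sliding took 5–6 N. The rack then stalled at about 10 N on the tool and did not advance in the next call. I estimate about 5 N of that was on the stop.
- **Position:** after I backed off, the rack's edges in the top view fitted a nose position of about 232 mm along the deck. Before the push I had estimated the stop's face at 231–232 mm, so the two agree within the 2 mm camera calibration. The rack looked flat and straight between the guides.
- **Tail lift:** the finger height at the stall showed no lift of the tail beyond about 0.3 mm.

**Not confirmed:**
- I had no direct measurement of the remaining gap at the stop or of whether the stop moved; both rest on the forces and the edge match.
- I did not re-measure the bystanders. By my calculated path the arm stayed clear of all four.
- I regripped the rack once before lifting, because the first grip was too high. The vertical fingers pushed on the plate's top edge, not lower on its face.

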